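# Thread a roller axle through both bushings and hold it

## Robot

A 6-joint arm with a two-finger parallel gripper is mounted at the origin on the work surface. World frame = base frame: x ahead of the robot, y to its left, z up, the work surface at z = 0. Lengths are in m, angles in rad, forces in N, time in s.
With the tool pointing down it reaches from about 0.375 to 0.825 m from the base axis. Payload 5.5 kg.
Tool frame: the origin (TCP) lies at the very end of the fingers, on their centre line; the grasp point (between the pads) lies 19 mm behind it (bot.grip_point_offset is the distance from the TCP to the grasp point, in m); z points along the fingers, y is the line along which they close (so a half turn about z gives the same grasp; the last joint's range is limited). The gripper opens to 85 mm and grips with 20 to 120 N. Pads are 22 mm wide; open, the fingers measure 114 mm over their backs; the gripper's body (76 mm by 85 mm) begins 54 mm behind the grasp point. The pads swing forward as they close: fully open they stand 13 mm farther back than shut.
Start: joints at [-1.32, 0.314, -0.047, 1.21, 0, 1.571], TCP at [0.149, -0.581, 0.231] pointing down, gripper open.
Joint ranges: [-2.67, 2.67], [-0.69, 1.73], [-1.03, 1.25], [-2.08, 2.16], [-1.42, 1.45], [-3.14, 3.14]. Speed limits (rad/s): [2.39, 2.39, 3.01, 3.14, 3.14, 3.14].

## Interface

Orientations are given as a unit quaternion [w, x, y, z].
In Python, from workcell import state, imaging, finish_job, bot gives the robot as it stands.
- The arm moves only by the shell command python3 -m inch 'ROWS' [FORCE]. ROWS is JSON, a list of rows, each a list of 7 numbers: the turn, a rotation vector about the world's x, y, z in degrees, then the shift along the world's x, y, z in mm, then the closure, from 0 (fully open) to 1 (shut). In form: [[rx, ry, rz, x, y, z, fingers], ...]. A call has 1 to 12 rows; each row is the pose to reach, as a shift and turn from the pose commanded when the call began; what a row does not reach only later rows make up. A row lasts 1/10 s, in which the tool goes at most 50 mm and 8.59 degrees, less where a joint would pass 70% of its speed; a pose out of reach is approached as far as the arm can. A call with a gripper value outside its range is refused whole. The fingers move at their own pace and stop on an object; FORCE is the grip in N (left out, the last holds). Time passes only in rows, so rows that repeat a pose let the fingers close. It gives the time, the measured TCP pose, the force, the opening and the grip force at its end, in the units of the state.
- state(): the state, without advancing time (a new reading comes with each control period).
- imaging.get_image(name): name is "scene" or "top"; returns the picture (420x560x3 uint8, red, green, blue); there is no depth.
- imaging.camera_model(name): a dict with "fx", "fy", "cx", "cy" (pixels), "R" (3x3) and "t" (3): a world point X has camera coordinates R X + t. Camera axes: x right, y down, z forward; pixel columns grow to the right and rows downward; lengths in m; the calibration is good to about 2 mm. A picture is of the moment at which its call begins. camera_model takes no time and is no camera call.
- finish_job(): hands the job in; it is judged then, once.
The state is a dict: "clock": time; "qpos": joint angles; "qvel": joint speeds; "joint_efforts": joint torques, N m; "position": TCP position; "orientation": TCP orientation; "wrist_force": force on the tool from outside, world axes, zero at the start; "torque": the same for the moment, N m; "opening": finger opening in m; "grasp_force": force on a finger pad.
Only numpy, scipy, OpenCV 4.12 (cv2) and the standard library are available. Lean on these libraries where they do the work, as an engineer would, in place of code of your own. Each camera call takes 0.05 s, during which the arm holds its last target. There are 200 camera calls.

## Task

Take the one long axle out of the rack and lower it, tapered nose first, through the upper and then the lower bushing of the roller frame, until the whole taper has come out below the lower bushing but still hangs clear of the base plate. Finish while still gripping the axle there, hanging still in the gripper, so that a workmate can clip the retaining ring onto its nose. Leave the two short axles in the rack, and do not push the bowl of screws or the loose roller about.

Things in the scene. Friction and masses are not known exactly. Their poses are not given: they have to be found in the camera images.
- axle_mid (a point): Centre of the long axle: a plain steel rod 14 mm in diameter and 180 mm long overall, about 200 g, loose, standing upright in one of the three holes of the rack with its nose down (nose 10 mm above the table, top end at 190 mm, so it stands 130 mm proud of the rack). This point lies on its axis half-way along, 90 mm from either end; its z axis runs along the rod, from the nose to the plain top end (up). The lowest 12 mm are a taper from 14 mm down to a flat 5 mm at the nose.
- axle_nose (a point): The end of the long axle's tapered nose, on its axis, 90 mm below the centre; same axes.
- upper_bushing (a point): Centre of the upper bushing of the roller frame: a white plastic ring 40 mm in outer and 18 mm in bore diameter, 18 mm tall, bore vertical and open at both ends; this point is on the bore's axis half-way up, 124 mm above the table, so the ring spans heights 115 to 133 mm. z up.
- lower_bushing (a point): Centre of the lower bushing, an equal ring exactly below the upper one on the same vertical axis: 64 mm above the table, spanning heights 55 to 73 mm. Below it is 43 mm of free space down to the base plate. z up.
- frame: Fixed roller frame: aluminium base plate 130 x 100 x 12 mm (top at 12 mm height) on the table, a grey column 22 x 60 mm up to 140 mm height centred 42 mm to its own -x side, and two grey arms that carry the bushings 25 mm to its own +x side of the origin. Origin at the centre of the base plate's underside, on the table. z up. Placed anew, and turned, at each start; may be left or right of the rack.
- rack: Fixed white plastic rack, a block 60 x 180 x 60 mm (x, y, z) with three blind holes from above, 15 mm in diameter and 50 mm deep, at y = -60, 0 and +60 mm on its long centre line. Origin at the centre of its underside, on the table; z up. The long axle and the two short ones stand in the holes in any order.
- short_a_mid (a point): Centre of a short axle: same steel rod, 14 mm in diameter with tapered nose down, but 100 mm long; loose, stands in the rack with its top at 110 mm height. The point lies 50 mm from either end. To be left in the rack.
- short_b_mid (a point): Centre of the other short axle, equal to the first. To be left in the rack.
- bowl_mid (a point): Centre, half-way up, of an orange bowl of screws, 110 mm across the rim and 48 mm tall, loose on the table. To be left alone.
- roller_mid (a point): Centre of a loose white roller (ring 38 mm outer, 16 mm bore, 28 mm tall) standing on the table. To be left alone.
Not all that is in view belongs to the job. What is meant by the frame is not purple, and is the larger of those in its own colour.

How it is judged:
On the way, in this order (a step that is already met when the one before it is completed fails the run):
1. the long axle is gripped and lifted clear of the rack (nose more than 75 mm above the table) (height (world z) of axle_nose above 0.075 m and contact force between the fingers and axle above 1 N), for 0.1 s.
2. its nose has entered the upper bushing from above and has not yet reached the lower one (z of axle_nose in the frame of upper_bushing below 0.004 m and z of axle_nose in the frame of lower_bushing above 0.01 m and horizontal distance between axle_nose and upper_bushing below 0.009 m and angle between axle_mid's own z axis and vertical below 0.2 rad), for 0.05 s.
At the end, for the whole second after the job is handed in: Long axle upright (within 0.1 rad) through both bushings, its centre and nose within 6 mm of their axis, nose 15 to 47 mm above the table (8 mm or more out below the lower bushing, 3 mm or more clear of the base plate), at rest (under 0.02 m/s) and still held by the fingers (over 1 N) (height (world z) of axle_nose between 0.015 and 0.047 m and horizontal distance between axle_nose and lower_bushing below 0.006 m and horizontal distance between axle_mid and upper_bushing below 0.006 m and angle between axle_mid's own z axis and vertical below 0.1 rad and contact force between the fingers and axle above 1 N and linear speed of axle below 0.02 m/s); the arm keeps its last pose, push and grip.
It fails at once if a short axle is taken out of or knocked in its hole (centre moved over 15 mm) (distance of any of short_a_mid, short_b_mid from where it was at the start of the episode above 0.015 m).
It fails at once if the bowl or the loose roller is pushed more than 25 mm (distance of any of bowl_mid, roller_mid from where it was at the start of the episode above 0.025 m).
It also fails if it takes over 53 s, if anything falls off the work surface, if the arm or the gripper's body presses on something with over 40 N, if the wrist force passes 120 N, or if a joint passes its speed limit or range.

## Working session

There is one attempt and no reset: what is moved stays moved. The work goes in short steps, Python scripts to look and compute and a shell command to move; the robot and the scene stay as the last step left them, time stands still between calls to the robot, and variables do not carry over. Pictures are saved under pics/ and viewed, at most 10 in all, crops included, and the job is handed in when it is done.

```bash
mkdir -p pics
python3 - <<'E'
from workcell import state, imaging, bot
import cv2,numpy as np
for n in("scene","top"):
    im=imaging.get_image(n); cv2.imwrite(f"pics/{n}0.png",im[:,:,::-1])
    np.save(n+"0.npy",im)
    m=imaging.camera_model(n); R=np.array(m["R"]);print(n,m["fx"],m["cx"],m["cy"],R.round(3).tolist(),-R.T@np.array(m["t"]))
s=state();print(s["clock"],s["position"],s["orientation"],s["opening"],bot.grip_point_offset)
E
```

```text
scene 429.9870331178031 275.278515513299 203.52974855480056 [[0.363, 0.932, 0.019], [0.639, -0.235, -0.732], [-0.678, 0.278, -0.681]] [ 1.17721219 -0.22857599  0.74335436]
top 500.7428970322946 273.7530493380061 214.75238905697177 [[0.015, -1.0, -0.01], [-0.983, -0.013, -0.185], [0.184, 0.013, -0.983]] [ 0.31775897 -0.00535376  1.22035682]
0.1 [ 0.14876162 -0.58072195  0.23052209] [-7.64291937e-04  9.92148552e-01  1.25062608e-01 -1.06698244e-04] 0.0854602624530073 0.0187
```

View pics/scene0.png

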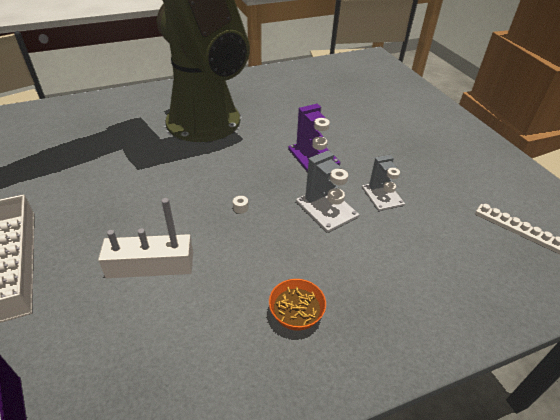

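View pics/top0.png

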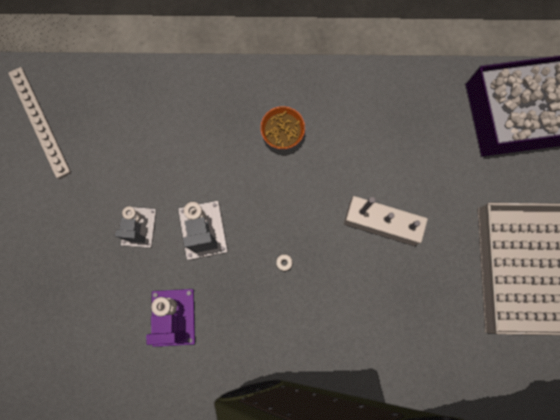

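The target is the larger grey frame: its upper bushing is near top(193,211) and scene(339,175). The long axle is at the rack end: its top end is near top(371,201) and scene(167,201). I'll enlarge these areas.

Run:
```python
import cv2,numpy as np
def c(n,x,y):
    im=np.load(n+"0.npy")[y:y+75,x:x+100,::-1]; return cv2.resize(im,(400,300),interpolation=cv2.INTER_CUBIC)
a=np.hstack([c("top",150,190),c("top",335,180)]);b=np.hstack([c("scene",280,150),c("scene",95,195)])
cv2.imwrite("pics/m.png",np.vstack([a,b]))
```

```text
(no output)
```

View pics/m.png

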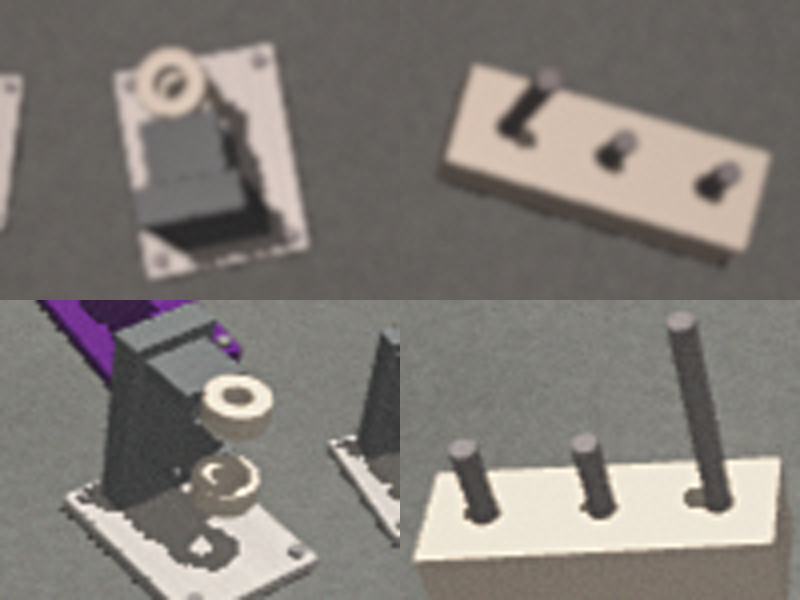

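The enlarged crops show the bushing's top rim centred at about montage (171,80) in top and (238,396) in scene. The rod's top end is at (547,78) in top and (682,321) in scene. Plate and rack corners are clear, so they can serve as cross-checks.

```bash
cat > h.py <<'E'
import numpy as np
from workcell import imaging
def ray(n,u,v):
    m=imaging.camera_model(n);R=np.array(m["R"]);d=R.T@np.array([(u-m["cx"])/m["fx"],(v-m["cy"])/m["fy"],1]);return -R.T@np.array(m["t"]),d/np.linalg.norm(d)
def pl(n,u,v,z):
    o,d=ray(n,u,v);return (o+d*(z-o[2])/d[2])*1000
def tri(p,q):
    o,d=ray("top",*p);a,e=ray("scene",*q);s,t=np.linalg.lstsq(np.c_[d,-e],a-o,rcond=None)[0]
    P,Q=o+s*d,a+t*e;return ((P+Q)/2*1000).round(1),round(np.linalg.norm(P-Q)*1000,1)
E
python3 - <<'E'
from h import *
import cv2
O={'a':(150,190),'b':(335-100,180),'c':(280,150-75),'d':(95-100,195-75)}
def px(k,x,y): return (x+.5)/4-.5+O[k][0],(y+.5)/4-.5+O[k][1]
print("bush",tri(px('a',171,80),px('c',238,396)),pl("top",*px('a',171,80),.133),pl("scene",*px('c',238,396),.133))
print("axtop",tri(px('b',547,78),px('d',682,321)),pl("top",*px('b',547,78),.19),pl("scene",*px('d',682,321),.19))
print("axbase",pl("scene",*px('d',718,503),.06),pl("top",*px('b',513,130),.06))
F=np.array([pl("top",*px('a',*p),.012) for p in[(113,73),(270,44),(309,247),(150,278)]])[:,:2]
print("plate sides",[np.linalg.norm(F[i]-F[i-1]).round() for i in range(4)],F.mean(0)); x=(F[0]+F[1]-F[2]-F[3]);x/=np.linalg.norm(x);print("x dir",x,"bush pred",F.mean(0)+25*x)
for k,n,P in(('b',"top",[(475,65),(770,152),(745,252),(445,163)]),('d',"scene",[(436,473),(780,459),(776,543),(413,560)])):
    C=np.array([pl(n,*px(k,*p),.06) for p in P])[:,:2];c=C.mean(0);u=C[1]+C[2]-C[0]-C[3];u/=np.linalg.norm(u)
    print("rack",[np.linalg.norm(C[i]-C[i-1]).round() for i in range(4)],c,u,c-60*u,c+60*u)
# bowl, roller from top
print("bowl",pl("top",283,129,.048),"roller",pl("top",284,262,.028))
# white-mask ring contour in both views
for n,(x,y,w,h) in(("top",(150,190,100,75)),("scene",(280,150,100,75))):
    im=np.load(n+"0.npy")[y:y+h,x:x+w].astype(int)
    hsv=cv2.cvtColor(im.astype(np.uint8),cv2.COLOR_RGB2HSV);m=((hsv[...,2]>150)).astype(np.uint8)
    cs,hi=cv2.findContours(m,cv2.RETR_CCOMP,cv2.CHAIN_APPROX_NONE)
    for c,hh in zip(cs,hi[0]):
        if len(c)>=6: print(n,cv2.boundingRect(c),hh[3],[np.round(t,1) for t in cv2.fitEllipse(c)[:2]])
E
```

```text
bush (array([530.5, 189.3, 136.5]), np.float64(1.2)) [530.98767336 189.33318145 133.        ] [526.85792215 192.3422793  133.        ]
axtop (array([ 547. , -195.7,  191.9]), np.float64(1.2)) [ 547.3734613  -196.70136996  190.        ] [ 545.01962907 -195.00891947  190.        ]
axbase [ 544.04476162 -196.16319788   60.        ] [ 544.72052255 -200.21690985   60.        ]
plate sides [np.float64(129.0), np.float64(98.0), np.float64(129.0), np.float64(98.0)] [505.51428696 184.61744022]
x dir [0.97520333 0.2213108 ] bush pred [529.89437016 190.15021014]
rack [np.float64(62.0), np.float64(179.0), np.float64(62.0), np.float64(181.0)] [ 528.9859843  -255.66315764] [-0.27846125 -0.96044746] [ 545.69365947 -198.03630982] [ 512.27830912 -313.29000547]
rack [np.float64(60.0), np.float64(181.0), np.float64(59.0), np.float64(182.0)] [ 526.39010654 -253.08248112] [0.2920494  0.95640323] [ 508.8671423  -310.46667515] [ 543.91307078 -195.6982871 ]
bowl [752.84076703  -9.63518673  48.        ] roller [427.49460299 -16.09781841  28.        ]
top (35, 58, 14, 12) -1 [array([40.2, 64.2]), array([ 8.3,
[... 221 characters left out ...]
7 [array([43.5, 21.5]), array([4.5, 5.9])]
top (38, 16, 7, 7) 7 [array([40.4, 18.4]), array([4.1, 7.3])]
top (63, 14, 4, 3) 7 [array([64.5, 15. ]), array([2.1, 3. ])]
scene (48, 59, 5, 5) -1 [array([49.8, 61.1]), array([3.9, 4.3])]
scene (16, 46, 64, 29) -1 [array([47.3, 59.2]), array([25.5, 55.6])]
scene (71, 61, 6, 5) 2 [array([73.4, 63.1]), array([3.5, 5.3])]
scene (50, 41, 6, 5) -1 [array([54.5, 43.3]), array([4.4, 9. ])]
scene (55, 39, 10, 11) -1 [array([53.7, 43.2]), array([11.7, 19.9])]
scene (82, 35, 18, 24) -1 [array([92.9, 46.9]), array([ 5.4, 28.6])]
scene (51, 18, 18, 12) -1 [array([59.1, 23.7]), array([10.6, 17.2])]
scene (55, 21, 9, 6) 9 [array([59. , 23.5]), array([5.4, 8.6])]
```

The two views agree to within about 3 mm, and the sizes check (plate 129x98, rack 181x61). The estimates I'll use are axle (545,-197) and bore axis (529,190). I'll grip at a height of 150 mm, so TCP z = 131. First I'll move above the axle, turning +60° so the fingers close across the rack row.

```bash
python3 -m inch '[[0,0,6,33,32,0,0],[0,0,12,66,64,0,0],[0,0,18,99,96,0,0],[0,0,24,132,128,0,0],[0,0,30,165,160,0,0],[0,0,36,198,192,0,0],[0,0,42,231,224,0,0],[0,0,48,264,256,0,0],[0,0,54,297,288,0,0],[0,0,60,330,320,0,0],[0,0,60,363,352,0,0],[0,0,60,396,384,0,0]]' 40
python3 -m inch '[[0,0,0,0,0,0,0],[0,0,0,0,0,0,0],[0,0,0,0,0,0,0]]'
python3 - <<'E'
from workcell import state,imaging
import cv2,numpy as np
s=state();print(s["clock"],s["position"],s["orientation"],s["qpos"])
a=imaging.get_image("top");b=imaging.get_image("scene")
f=lambda im,x,y:cv2.resize(im[y:y+150,x:x+100,::-1],(400,600),interpolation=cv2.INTER_CUBIC)
cv2.imwrite("pics/ap.png",np.hstack([f(a,330,150),f(b,110,120)]))
E
```

```text
clock: 1.3
position: [0.5458, -0.1956, 0.231]
orientation: [-0.0, 0.797, 0.604, -0.0]
wrist_force: [-0.2, -1.4, 0.2]
opening: 0.0855
grasp_force: 0.0
clock: 1.6
position: [0.544, -0.1977, 0.231]
orientation: [-0.0, 0.797, 0.604, -0.0]
wrist_force: [-0.3, 0.0, -0.5]
opening: 0.0853
grasp_force: 0.0
1.6 [ 0.5440326  -0.19771775  0.23096191] [-3.25831804e-04  7.96877911e-01  6.04140113e-01 -4.61414915e-04] [-3.48347852e-01  2.74581966e-01 -1.00200066e-01  1.19706251e+00
 -4.21332310e-04  1.49587207e+00]
```

View pics/ap.png

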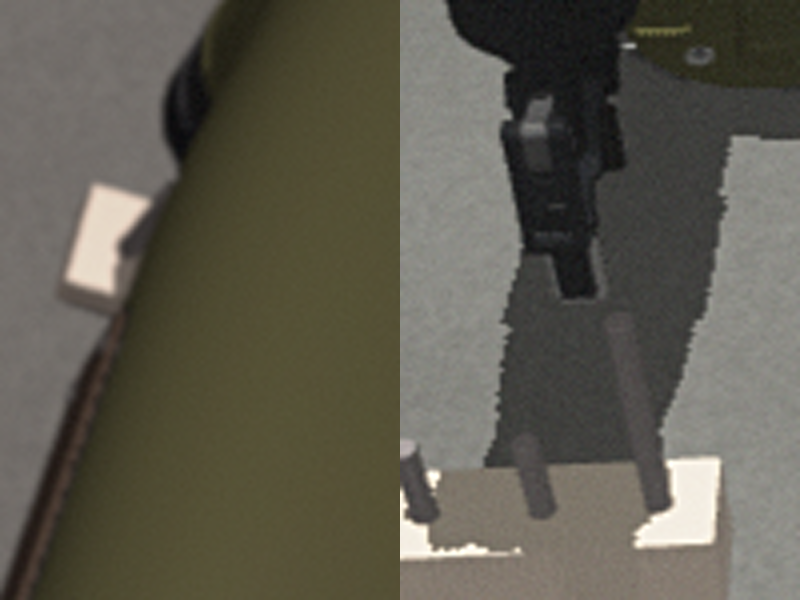

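Scene view: the near fingertip is at crop (580,295) and the rod's top is at (620,318), level with the rack end. The rod extended upward runs right of the near finger. I'll check this against the projected finger position.

Run:
```python
from h import *
m=imaging.camera_model("scene");R=np.array(m["R"]);t=np.array(m["t"])
for P in([.544,-.198,.231],[.544+.963*.05,-.198-.269*.05,.244],[.545,-.196,.19],[.544,-.198,.19]):
    c=R@np.array(P)+t;u=m["fx"]*c[0]/c[2]+m["cx"];v=m["fy"]*c[1]/c[2]+m["cy"]
    print(P,round((u-110+.5)*4-.5+400),round((v-120+.5)*4-.5))
```

```text
[0.544, -0.198, 0.231] 601 255
[0.5921500000000001, -0.21145, 0.244] 585 307
[0.545, -0.196, 0.19] 620 321
[0.544, -0.198, 0.19] 615 321
```

The projection agrees with the picture to about 1 mm. Next: descend 100 mm, close, and lift a little to check the grip.

```bash
python3 -m inch '[[0,0,0,1,1,-25,0],[0,0,0,1,1,-50,0],[0,0,0,1,1,-75,0],[0,0,0,1,1,-90,0],[0,0,0,1,1,-100,0],[0,0,0,1,1,-100,0],[0,0,0,1,1,-100,0]]'
python3 -m inch '[[0,0,0,0,0,0,1],[0,0,0,0,0,0,1],[0,0,0,0,0,0,1],[0,0,0,0,0,0,1],[0,0,0,0,0,0,1],[0,0,0,0,0,0,1],[0,0,0,0,0,0,1],[0,0,0,0,0,0,1],[0,0,0,0,0,0,1],[0,0,0,0,0,0,1]]' 60
```

```text
clock: 2.4
position: [0.546, -0.1968, 0.132]
orientation: [0.0, 0.797, 0.604, 0.0]
wrist_force: [-0.3, -0.3, -0.0]
opening: 0.0857
grasp_force: 0.0
clock: 3.4
position: [0.546, -0.1963, 0.1315]
orientation: [0.0, 0.797, 0.604, 0.0]
wrist_force: [-0.6, -0.1, 4.1]
opening: 0.0123
grasp_force: 58.4
```

```bash
python3 -m inch '[[0,0,0,0,0,5,1],[0,0,0,0,0,15,1],[0,0,0,0,0,30,1],[0,0,0,0,0,50,1],[0,0,0,0,0,70,1],[0,0,0,0,0,90,1],[0,0,0,0,0,110,1],[0,0,0,0,0,130,1],[0,0,0,0,0,150,1],[0,0,0,0,0,160,1],[0,0,0,0,0,160,1],[0,0,0,0,0,160,1]]'
python3 -m inch '[[0,0,0,-1,20,0,1],[0,0,0,-2,50,0,1],[0,0,0,-3,85,0,1],[0,0,0,-5,120,0,1],[0,0,0,-6,155,0,1],[0,0,0,-7,190,0,1],[0,0,0,-9,225,0,1],[0,0,0,-10,260,0,1],[0,0,0,-12,295,0,1],[0,0,0,-13,325,0,1],[0,0,0,-14,350,0,1],[0,0,0,-15,370,0,1]]'
python3 -m inch '[[0,0,0,-1,10,0,1],[0,0,0,-1,16,0,1],[0,0,0,-1,16,0,1],[0,0,0,-1,16,0,1],[0,0,0,-1,16,0,1],[0,0,0,-1,16,0,1]]'
python3 - <<'E'
from workcell import state,imaging
import cv2,numpy as np
s=state();print(s["clock"],s["position"],s["qpos"])
a=imaging.get_image("top");b=imaging.get_image("scene");np.save("top1.npy",a);np.save("scene1.npy",b)
f=lambda im,x,y:cv2.resize(im[y:y+150,x:x+100,::-1],(400,600),interpolation=cv2.INTER_CUBIC)
cv2.imwrite("pics/fr.png",np.hstack([f(a,140,150),f(b,290,80)]))
E
```

```text
clock: 4.6
position: [0.5457, -0.1961, 0.2907]
orientation: [-0.0, 0.797, 0.604, -0.0]
wrist_force: [-0.2, 0.1, -2.4]
opening: 0.0124
grasp_force: 58.7
clock: 5.8
position: [0.5299, 0.1752, 0.2897]
orientation: [-0.0, 0.796, 0.605, -0.001]
wrist_force: [0.3, -0.3, -1.5]
opening: 0.0124
grasp_force: 58.6
clock: 6.4
position: [0.53, 0.189, 0.2914]
orientation: [0.0, 0.797, 0.604, 0.0]
wrist_force: [0.1, -0.8, -1.4]
opening: 0.0126
grasp_force: 58.6
6.4 [0.53004636 0.18903621 0.29137971] [ 3.42677274e-01  2.26253956e-01 -2.60691405e-02  1.31838618e+00
 -1.67669881e-04  2.18738809e+00]
```

View pics/fr.png

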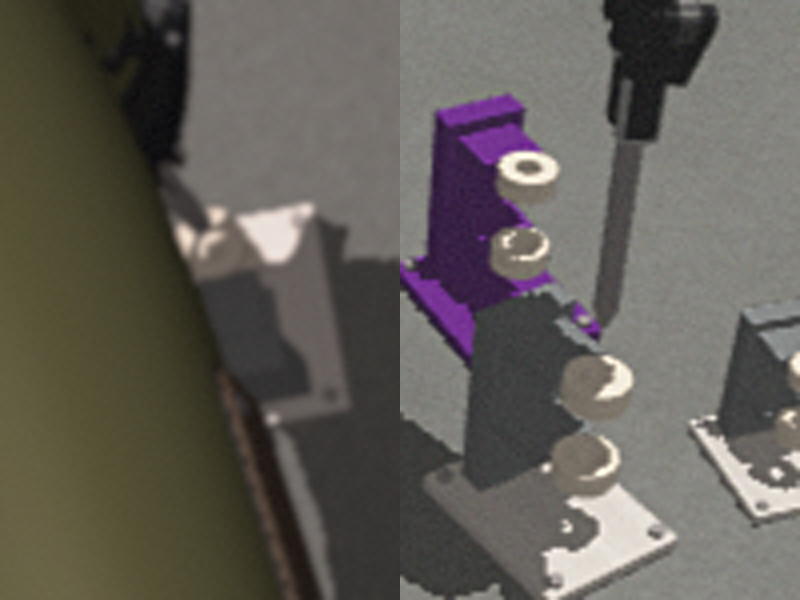

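The scene crop shows the rod hanging from (630,140) to its nose at about (604,333). The ring top is centred at about (598,377), and the top camera is mostly blocked. I'll compare with the projection of a truly vertical rod.

```bash
cat >> h.py <<'E'
def proj(n,P):
    m=imaging.camera_model(n);c=np.array(m["R"])@(np.array(P)/1000)+np.array(m["t"]);return np.array([m["fx"]*c[0]/c[2]+m["cx"],m["fy"]*c[1]/c[2]+m["cy"]])
E
python3 - <<'E'
from h import *
import cv2
for z in(170,182,225,270,285): print(z,proj("scene",[530,189,z]).round(1),proj("top",[530,189,z]).round(1))
im=np.load("scene1.npy").astype(float)
# rod axis by row: background median vs rod gradient
g=cv2.GaussianBlur(im,(3,3),0).mean(2)
for v in range(116,164,4):
    r=g[v]; lo=331;d=np.diff(r[lo:362]); l=lo+np.argmin(d);h=lo+np.argmax(d[:]);print(v,l+.5,h+.5,(l+h+1)/2,proj("scene",[530,189,170])[1].round(0))
print(proj("scene",[530,189,133]),"ring px 339.1,173.6")
E
python3 - <<'E'
import cv2,numpy as np
im=np.load("scene1.npy")[105:195,310:370,::-1];im2=np.load("top1.npy")[180:240,160:220,::-1]
A=cv2.resize(im,None,fx=6.6,fy=6.6,interpolation=cv2.INTER_CUBIC);B=cv2.resize(im2,None,fx=6.6,fy=6.6,interpolation=cv2.INTER_CUBIC)
B=cv2.copyMakeBorder(B,0,A.shape[0]-B.shape[0],0,0,cv2.BORDER_CONSTANT);cv2.imwrite("pics/z.png",np.hstack([A,B]))
E
```

```text
170 [340.5 161.7] [189.6 206.7]
182 [341.1 157.3] [188.6 205.6]
225 [343.6 140.9] [184.8 201.3]
270 [346.4 122.5] [180.6 196.4]
285 [347.4 116.1] [179.1 194.7]
116 343.5 350.5 347.0 162.0
120 342.5 349.5 346.0 162.0
124 342.5 349.5 346.0 162.0
128 341.5 348.5 345.0 162.0
132 341.5 348.5 345.0 162.0
136 340.5 347.5 344.0 162.0
140 340.5 346.5 343.5 162.0
144 339.5 346.5 343.0 162.0
148 338.5 345.5 342.0 162.0
152 338.5 344.5 341.5 162.0
156 337.5 344.5 341.0 162.0
160 338.5 342.5 340.5 162.0
[338.45214868 174.76870607] ring px 339.1,173.6
```

View pics/z.png

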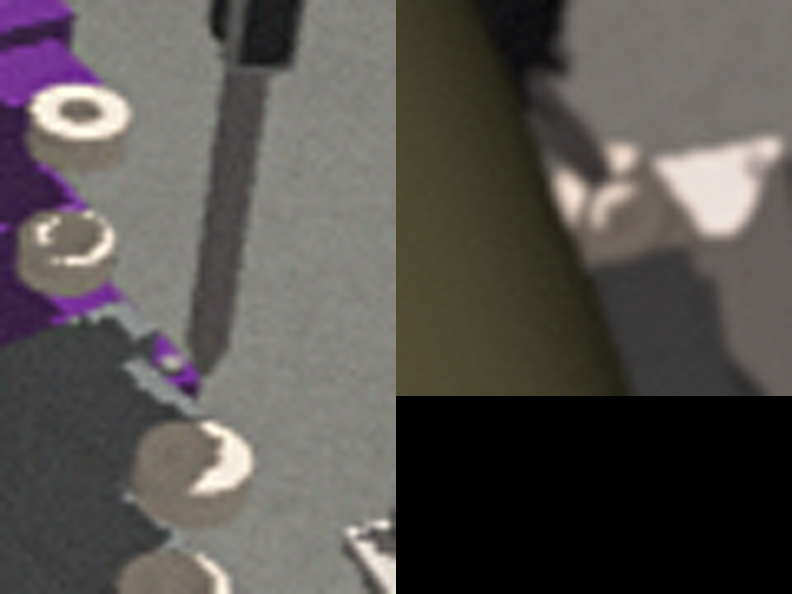

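The rod is vertical. In both views the nose is within about 1 mm of the bore axis, with the ring slightly to +x. I'll shift +1 mm in x and lower into the upper bushing (nose to about 105 mm) while watching the force.

```bash
python3 -m inch '[[0,0,0,1,0,-10,1],[0,0,0,1,0,-20,1],[0,0,0,1,0,-30,1],[0,0,0,1,0,-36,1],[0,0,0,1,0,-42,1],[0,0,0,1,0,-48,1],[0,0,0,1,0,-48,1]]'
python3 -m inch '[[0,0,0,0,0,-4,1],[0,0,0,0,0,-8,1],[0,0,0,0,0,-12,1],[0,0,0,0,0,-17,1],[0,0,0,0,0,-17,1],[0,0,0,0,0,-17,1]]'
python3 - <<'E'
from workcell import state,imaging
import cv2,numpy as np
s=state();print(s["clock"],s["position"],s["wrist_force"],s["torque"])
b=imaging.get_image("scene");np.save("scene2.npy",b)
cv2.imwrite("pics/in1.png",cv2.resize(b[115:215,290:390,::-1],None,fx=6,fy=6,interpolation=cv2.INTER_CUBIC))
E
```

```text
clock: 7.2
position: [0.5304, 0.1898, 0.2423]
orientation: [-0.0, 0.797, 0.604, -0.001]
wrist_force: [0.4, 0.6, -2.2]
opening: 0.0125
grasp_force: 58.6
clock: 7.8
position: [0.5307, 0.1898, 0.2259]
orientation: [-0.0, 0.797, 0.604, -0.0]
wrist_force: [-1.4, 1.3, -3.3]
opening: 0.0122
grasp_force: 58.6
7.8 [0.53066782 0.18983632 0.22589918] [-1.3904624   1.30571581 -3.26925183] [ 0.47205292  0.3740738  -0.02840646]
```

View pics/in1.png

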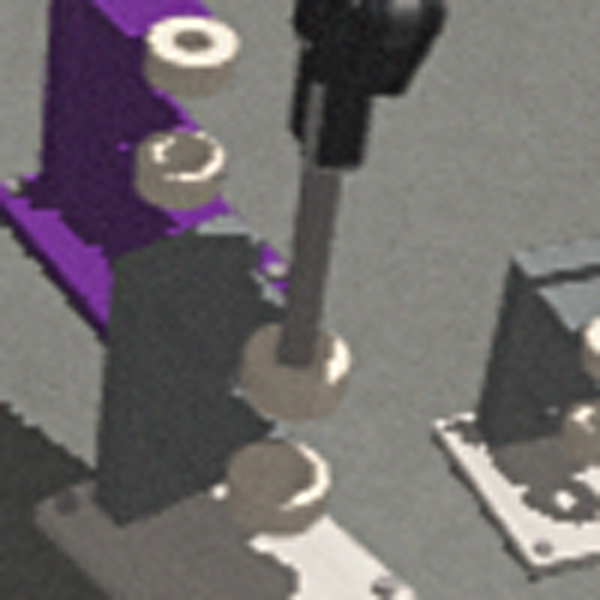

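The rod is inside the upper ring: it enters at about (300,360) and the ring is centred at about (296,365). The small side force (-1.4,+1.3) suggests easing 0.5 mm to -x and +y. I'll continue down to just inside the lower bushing.

```bash
python3 -m inch '[[0,0,0,-0.5,0.5,0,1],[0,0,0,-0.5,0.5,-5,1],[0,0,0,-0.5,0.5,-10,1],[0,0,0,-0.5,0.5,-15,1],[0,0,0,-0.5,0.5,-20,1],[0,0,0,-0.5,0.5,-24,1],[0,0,0,-0.5,0.5,-24,1],[0,0,0,-0.5,0.5,-24,1]]'
python3 -m inch '[[0,0,0,0,0,-3,1],[0,0,0,0,0,-6,1],[0,0,0,0,0,-9,1],[0,0,0,0,0,-12,1],[0,0,0,0,0,-12,1],[0,0,0,0,0,-12,1]]'
```

```text
clock: 8.65
position: [0.5302, 0.1901, 0.2021]
orientation: [-0.0, 0.797, 0.604, -0.0]
wrist_force: [-1.2, 1.5, -3.4]
opening: 0.0128
grasp_force: 58.6
clock: 9.25
position: [0.5302, 0.1902, 0.19]
orientation: [-0.0, 0.797, 0.604, -0.0]
wrist_force: [0.2, 0.4, -2.6]
opening: 0.0126
grasp_force: 58.7
```

Forces are low with the nose at about 69 mm, so it has entered the lower bushing. Continuing 37 mm to nose at about 32.

```bash
python3 -m inch '[[0,0,0,0,0,-4,1],[0,0,0,0,0,-8,1],[0,0,0,0,0,-12,1],[0,0,0,0,0,-15,1],[0,0,0,0,0,-15,1]]'
python3 -m inch '[[0,0,0,0,0,-4,1],[0,0,0,0,0,-8,1],[0,0,0,0,0,-12,1],[0,0,0,0,0,-16,1],[0,0,0,0,0,-19,1],[0,0,0,0,0,-22,1],[0,0,0,0,0,-22,1],[0,0,0,0,0,-22,1],[0,0,0,0,0,-22,1],[0,0,0,0,0,-22,1]]'
python3 - <<'E'
from workcell import state,imaging
import cv2,numpy as np
s=state();print(s["clock"],s["position"],s["wrist_force"],s["torque"],s["qvel"].round(4) if hasattr(s["qvel"],"round") else s["qvel"])
b=imaging.get_image("scene");np.save("scene3.npy",b)
cv2.imwrite("pics/in2.png",cv2.resize(b[125:225,290:390,::-1],None,fx=6,fy=6,interpolation=cv2.INTER_CUBIC))
from h import proj
for z in(33,45,55): print(z,(proj("scene",[530,190,z])-[290,125]+.5)*6)
E
```

```text
clock: 9.75
position: [0.5301, 0.1902, 0.1746]
orientation: [-0.0, 0.797, 0.604, -0.0]
wrist_force: [-0.8, 1.3, -3.0]
opening: 0.0125
grasp_force: 58.7
clock: 10.75
position: [0.5301, 0.1902, 0.1531]
orientation: [-0.0, 0.797, 0.604, -0.0]
wrist_force: [-2.0, 2.8, -3.4]
opening: 0.0126
grasp_force: 58.5
10.75 [0.53014784 0.19022895 0.15310777] [-1.97964886  2.82305152 -3.43696734] [ 0.63945219  0.29005277 -0.05207275] [-0.0004 -0.0004 -0.0004  0.0002  0.0003 -0.0006]
33 [266.44571368 494.28095857]
45 [269.7951405  472.44015925]
55 [272.62717394 453.97315662]
```

View pics/in2.png

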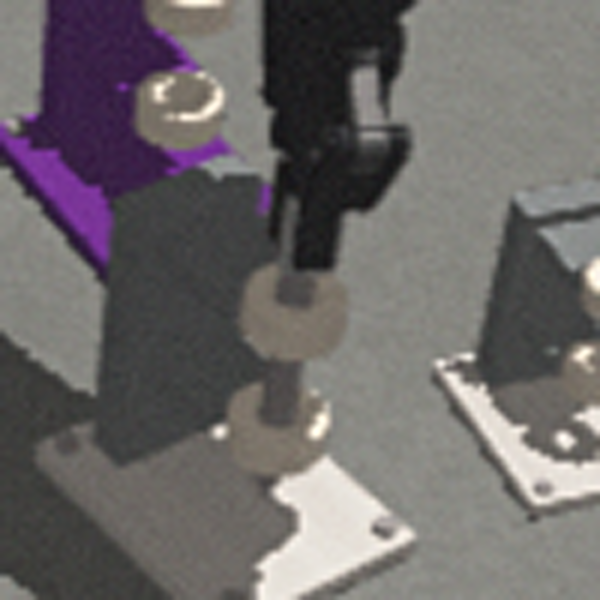

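The rod passes through both rings and its nose shows below the lower ring at about (268,483), close to where a nose at 33 mm should appear. I'll relieve the slight side load, let it settle, and hand in.

```bash
python3 -m inch '[[0,0,0,-0.4,0.6,0,1],[0,0,0,-0.4,0.6,0,1],[0,0,0,-0.4,0.6,0,1],[0,0,0,-0.4,0.6,0,1],[0,0,0,-0.4,0.6,0,1],[0,0,0,-0.4,0.6,0,1],[0,0,0,-0.4,0.6,0,1],[0,0,0,-0.4,0.6,0,1]]'
python3 -c "
from workcell import finish_job
print(finish_job())"
```

```text
clock: 11.6
position: [0.5301, 0.1908, 0.1533]
orientation: [0.0, 0.797, 0.604, 0.0]
wrist_force: [-1.3, 0.5, -1.8]
opening: 0.0124
grasp_force: 58.7
the job is handed in; nothing more can be done
None
```

I handed the job in at 11.6 s, with the long axle through both bushings, its nose at about 32 mm (worked out from the tool height), and still gripped with a force of about 59 N; no verdict came back.

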